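Lever up a hot cycler lid with a spatula and hold it open

TASK

The lid of the small black thermal cycler in the middle of the bench is hot and springs shut, so pick up the flat steel spatula by its black handle, slip its blade into the gap under the lid's front edge and lever the lid up with it. Finish holding: keep the spatula in the gripper with its blade under the lid and the lid held still at 45 degrees, half way to upright, carried by the blade alone and with the spatula resting on nothing else. Never touch the lid with the robot itself, and leave everything else on the bench where it is.

Things in the scene. Friction and masses are not known exactly. Their poses are not given: they have to be found in the camera images.
- cycler: small thermal cycler, fixed to the bench: black case 180 deep (own x) x 150 wide (own y), topped by a dark grey lid whose flat underside is 100 above the bench when shut. Origin on the bench near its middle; own -x is its front, which faces the robot within 20 degrees, own z up. Case front at own x = -80 mm, back at own x = +100 mm
- case: the cycler's fixed case without its lid; origin and axes of the cycler. Along its front the wall (6 thick) ends 84 above the bench, leaving an open gap 16 high under the lid and 134 wide between the side walls. Behind the gap is free space (floor 72 above the bench) back to own x = -12 mm, where a metal tube block starts (top 78, tubes to 84 above the bench)
- lid: the lid alone, dark grey slab 165 long x 150 wide x 25 thick with flat underside, 0.17 to 0.35 kg, hinged along its back edge. Origin on the hinge line at the underside; when shut its axes are the cycler's (it extends to own -x). It opens upward, front edge rising and swinging back, to 80 degrees at most, and falls shut by weight and a light spring; 1 to 2.5 N at the front edge holds it
- lid_hinge (a point): middle of the hinge line, fixed on the case: cycler own x = +80 mm, 100 above the bench; axes of the cycler. The hinge line runs along own y
- lid_edge (a point): middle of the lower front edge of the lid, moving with it; 165 mm from the hinge line; when shut it is 100 above the bench and 5 mm in front of the case
- lid_angle (a joint): opening angle of the lid in rad: 0 shut, 0.785 at 45 degrees
- spatula: flat spatula, 0.07 kg, lying on the bench left or right in front of the cycler, tip pointing roughly away from the robot: black handle 100 long x 16 wide x 20 high, then a stiff steel blade 100 long x 22 wide x 3 thick at half the handle's height. Origin under the handle, 70 mm from its butt and 30 mm from the blade (a good place to grip, near the centre of mass); own x to the tip, own z up
- spatula_tip (a point): middle of the tip of the blade, half way through its thickness: spatula own x = +130 mm, 10 mm above the underside
- pipette: hand pipette lying on the bench: white body 110 x 24 x 24, grey shaft 16 dia to +x, about 230 long overall; bystander of much the same outline as the spatula, it may lie in either of the two spots beside the cycler. Origin under the body
- tube_rack: grey rack of capped microtubes, 90 x 200 x 54 high; bystander. Origin under its centre
- reagent_big: clear bottle with blue cap, 70 dia, 150 high; bystander. Origin under its centre
- reagent_small: amber bottle with blue cap, 54 dia, 110 high; bystander. Origin under its centre
- tip_box: box of pipette tips, grey with clear top, 92 x 127 x 75 high; bystander. Origin under its centre
- petri: round flat dish, 90 dia, 15 high; bystander near the robot. Origin under its centre
- well_plate: white plate with 96 small wells, 85 x 127 x 16 high; bystander near the robot. Origin under its centre

How it is judged:
By the outcome, as a careful person would: the job done as asked, in the order asked, and still so for the second after the job is handed in, while the arm keeps its last pose, push and grip.
It also fails if it takes over 45 s, if anything falls off the work surface, if the arm or the gripper's body presses on something with over 40 N, if the wrist force passes 120 N, or if a joint passes its speed limit or range.

ROBOT

A 6-joint arm with a two-finger parallel gripper is mounted at the origin on the work surface. World frame = base frame: x ahead of the robot, y to its left, z up, the work surface at z = 0. Lengths are in m, angles in rad, forces in N, time in s.
With the tool pointing down it reaches from about 0.15 to 0.775 m from the base axis. Payload 6.1 kg.
Tool frame: the origin (TCP) lies midway between the tips of the shut fingers; the grasp point (between the pads) lies bot.hold_point_z behind it (bot.hold_point_z is the distance from the TCP to the grasp point, in m); z points along the fingers, y is the direction in which the jaws open and shut (so a half turn about z gives the same grasp; the last joint's range is limited). The gripper opens to 85 mm and grips with 20 to 120 N. Pads are 22 mm wide; open, the fingers measure 114 mm over their backs; the gripper's body (76 mm by 85 mm) begins 54 mm behind the grasp point. The pads swing forward as they close: fully open they stand 13 mm farther back than shut.
Start: joints at [-1.194, 0.126, -0.04, 1.405, 0, 1.571], TCP at [0.193, -0.488, 0.231] pointing down, gripper open.
Joint ranges: [-2.72, 2.72], [-0.95, 1.95], [-1.27, 1.35], [-1.78, 2.02], [-1.46, 1.47], [-3.14, 3.14]. Speed limits (rad/s): [2.39, 2.39, 3.01, 3.14, 3.14, 3.14].

INTERFACE

Orientations are given as a unit quaternion [w, x, y, z].
In Python, from rig import bot gives the robot as it stands.
- The arm moves only by the tool apply_moves, never from a script. Its argument "commands" is a list of rows, each a list of 3 entries, a list of its own where there are three numbers: the shift along the tool's x, y, z in m, then the turn about the tool's z in rad, then the opening, from 0 (shut) to 1 (fully open). A call has 1 to 12 rows; each row is the pose to reach, as a shift and turn from the pose commanded when the call began, along the tool's axes at that moment; what a row does not reach only later rows make up. A row lasts 1/8 s, in which the tool goes at most 62.5 mm and 10.7 degrees, less where a joint would pass 70% of its speed; a pose out of reach is approached as far as the arm can. A call with a gripper value outside its range is refused whole. The fingers move at their own pace and stop on an object; "grip_force" is the grip in N (left out, the last holds). Time passes only in rows, so rows that repeat a pose let the fingers close. It gives the time, the measured TCP pose, the force and the opening at its end, in the units of the state.
- bot.get_state(): the state, without advancing time (a new reading comes with each control period).
- bot.snapshot(name): name is "scene" or "side" or "wrist"; returns a dict with "color" (480x640x3 uint8, blue, green, red), "vfov" (degrees; the focal length in pixels is half the picture's height over the tangent of half this angle, whatever the lens; pixels are square), "cx", "cy" (the principal point, pixels), "pose" (4x4, takes a point from camera to world coordinates). Camera axes: x right, y down, z forward; pixel columns grow to the right and rows downward; lengths in m; the calibration is good to about 2 mm. A picture is of the moment at which its call begins. There is no depth.
- bot.close_job(): hands the job in, once; it reports no verdict.
The state is a dict: "time_s": time; "joint_pos": joint angles; "joint_vel": joint speeds; "tau": joint torques, N m; "eef_pos": TCP position; "tcp_rot": TCP orientation; "force": force on the tool from outside, world axes, zero at the start; "torque": the same for the moment, N m; "grip_width": finger opening in m.
Only numpy, scipy, OpenCV 4.12 (cv2) and the standard library are available. Lean on these libraries where they do the work, as an engineer would, in place of code of your own. Each camera call takes 0.05 s, during which the arm holds its last target. There are 200 camera calls.

## Working session

There is one attempt and no reset: what is moved stays moved. The work goes in short steps, Python scripts to look and compute and a tool call to move; the robot and the scene stay as the last step left them, time stands still between calls to the robot, and variables do not carry over. Pictures are saved under pics/ and viewed, about 8 in all and at most 12, crops included, and the job is handed in when it is done.

Besides the shell and the picture viewer there is one more tool, called as name(argument=value, ...), one argument or row to a line, values as JSON. apply_moves: Moves the arm, as the interface text tells. Its arguments: {"type":"object","properties":{"commands":{"type":"array"},"grip_force":{"type":"number"}},"required":["commands"]}

```bash
ls; mkdir -p pics
python3 - <<'E'
from rig import bot
import cv2,numpy as np,json
print(bot.get_state()); print(bot.hold_point_z)
for n in ("scene","side"):
    s=bot.snapshot(n); cv2.imwrite(f"pics/{n}0.png",s["color"]); print(n,s["vfov"],s["cx"],s["cy"],np.round(s["pose"],4).tolist())
E
```

```text
pics
{'time_s': 0.0, 'joint_pos': array([-1.19400522e+00,  1.26379371e-01, -4.06253480e-02,  1.40540359e+00,
        2.62155328e-05,  1.57080048e+00]), 'joint_vel': array([-0.00125501, -0.00072309, -0.00170517,  0.00046471, -0.00173367,
       -0.00053525]), 'tau': array([ 1.70057094e-03, -4.35919404e+01,  3.52921879e+01,  1.72439899e-02,
        1.89247330e-04,  4.39601720e-06]), 'eef_pos': array([ 0.19302137, -0.4877803 ,  0.23052087]), 'tcp_rot': array([-7.94182307e-04,  9.82306057e-01,  1.87280968e-01, -1.38073904e-04]), 'force': array([ 0.43070881, -0.54578425, -0.48868399]), 'torque': array([-3.77145066e-02,  9.47157402e-05,  2.96708031e-02]), 'grip_width': 0.08529731020468928}
0.0187
scene 43.160247088235515 319.9348803201163 244.4307598447056 [[0.331, 0.5912, -0.7355, 1.6496], [0.9436, -0.2043, 0.2605, -0.346], [0.0038, -0.7802, -0.6255, 0.9969], [0.0, 0.0, 0.0, 1.0]]
side 52.22158665224639 319.54097598429615 244.6492779483083 [[-0.9894, -0.0937, 0.1107, 0.4377], [-0.1435, 0.5243, -0.8394, 1.0219], [0.0206, -0.8464, -0.5322, 0.7536], [0.0, 0.0, 0.0, 1.0]]
```

View pics/scene0.png

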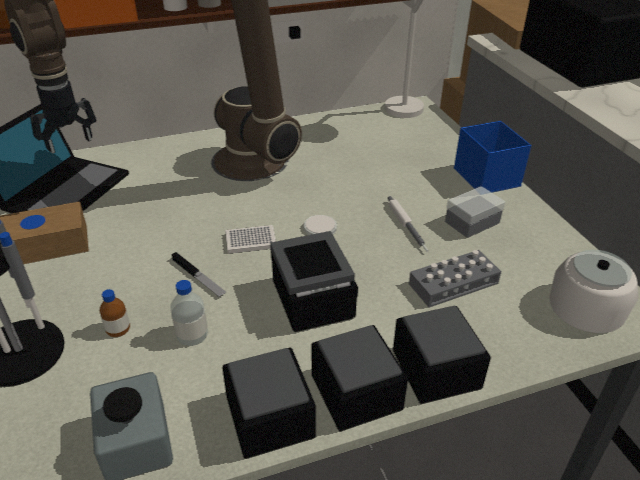

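View pics/side0.png

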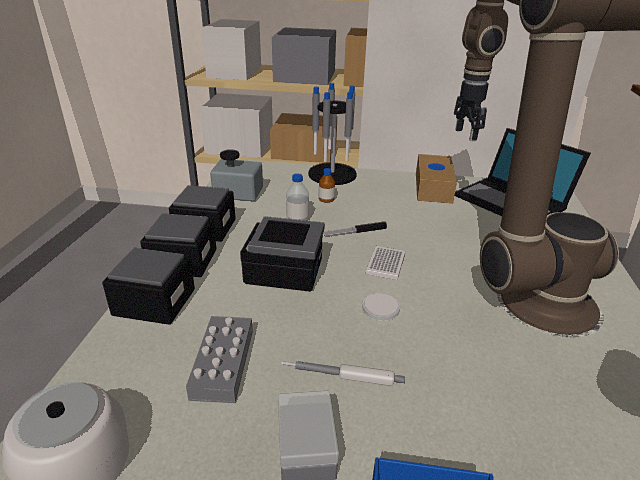

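The scene camera looks back at the robot. It shows the cycler at about (312,280) and the spatula at (172-223, 255-295), handle towards the robot. The side view shows the cycler at (283,253) and the spatula at (325-386, 222-237). The pipette is on the other side. Next I'll take enlarged crops for the corners.

```bash
cat > h.py <<'E'
import numpy as np,cv2
def ray(s,u,v):
    f=240/np.tan(np.radians(s["vfov"])/2); P=np.array(s["pose"])
    d=P[:3,:3]@np.array([(u-s["cx"])/f,(v-s["cy"])/f,1]); return P[:3,3],d
def onz(s,u,v,z):
    o,d=ray(s,u,v); return o+d*(z-o[2])/d[2]
def proj(s,p):
    f=240/np.tan(np.radians(s["vfov"])/2); P=np.array(s["pose"])
    q=P[:3,:3].T@(np.array(p)-P[:3,3]); return s["cx"]+f*q[0]/q[2],s["cy"]+f*q[1]/q[2]
def tri(*obs):
    A=np.zeros((3,3));b=np.zeros(3)
    for s,u,v in obs:
        o,d=ray(s,u,v); d=d/np.linalg.norm(d); M=np.eye(3)-np.outer(d,d); A+=M;b+=M@o
    return np.linalg.solve(A,b)
E
python3 - <<'E'
from rig import bot
from h import *
def crop(c,x0,y0,w,h,k): return cv2.resize(c[y0:y0+h,x0:x0+w],None,fx=k,fy=k,interpolation=cv2.INTER_CUBIC)
s=bot.snapshot("scene");d=bot.snapshot("side")
a=crop(s["color"],160,225,200,110,4)       # 800x440
b=crop(d["color"],235,205,160,90,5)
g=lambda im:np.clip(255*(im/255.)**0.6,0,255).astype(np.uint8)
cv2.imwrite("pics/ca.png",g(a));cv2.imwrite("pics/cb.png",g(b))
for n,i,box in(("scene",s,(160,245,230,300)),("side",d,(322,215,392,242))):
    x0,y0,x1,y1=box; c=i["color"][y0:y1,x0:x1]; m=(c.max(2)<60).astype(np.uint8)
    k,l,st,ce=cv2.connectedComponentsWithStats(m)
    for j in range(1,k):
        if st[j,4]>25:
            r=cv2.minAreaRect(np.argwhere(l==j)[:,::-1].astype(np.float32)); print(n,st[j]+np.array([x0,y0,0,0,0]),cv2.boxPoints(r)+[x0,y0])
E
```

```text
scene [172 253  27  24 243] [[169.25867748 257.48895645]
 [174.359622   250.99684429]
 [198.20819855 269.73501205]
 [193.10725403 276.22712326]]
side [355 222  32  11 213] [[354.95999146 225.71999931]
 [385.6199913  221.33999872]
 [386.59999847 228.19999886]
 [355.93999863 232.57999992]]
```

View pics/ca.png

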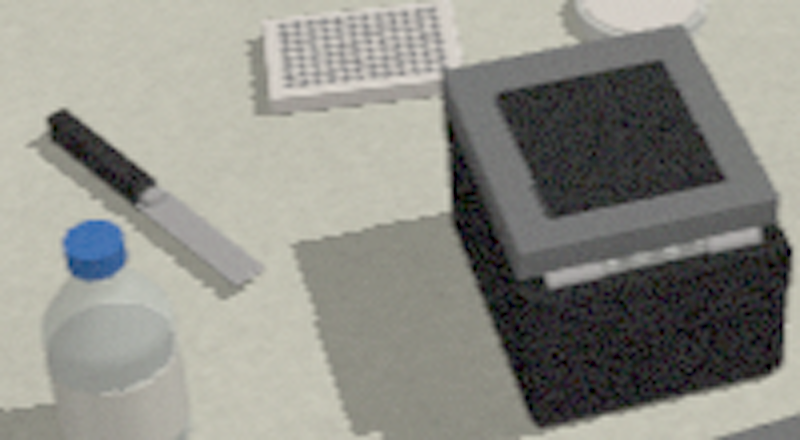

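View pics/cb.png

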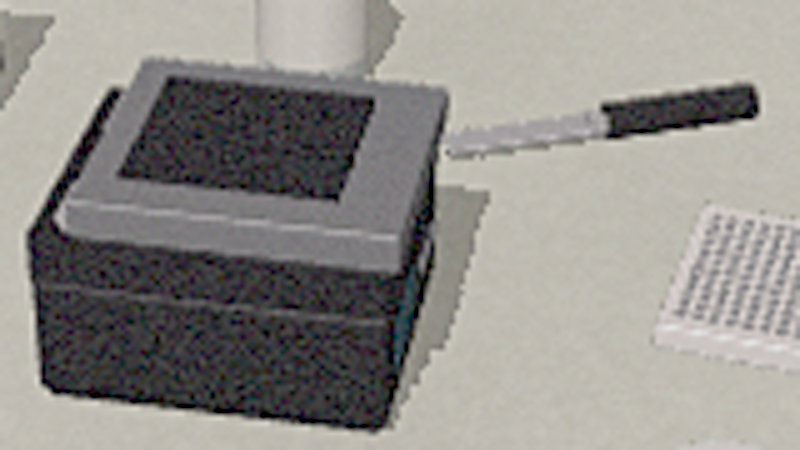

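The crops show the lid's top corners: in scene crop (446,68), (685,27), (775,203), (520,248); in side crop (447,90), (147,60), (60,208), (400,237). The spatula tip is at scene crop (249,276) and its handle end at (58,118).

Run:
```python
from rig import bot
from h import *
s=bot.snapshot("scene");d=bot.snapshot("side")
S=lambda u,v:(s,160+u/4,225+v/4)
D=lambda u,v:(d,235+u/5,205+v/5)
A={"fr":(S(446,68),D(447,90)),"br":(S(520,250),D(147,60)),"bl":(S(775,203),D(60,208)),"fl":(S(685,27),D(400,237))}
P={}
for k,(a,b) in A.items():
    P[k]=[onz(*a,.125),onz(*b,.125)]; print(k,np.round(P[k][0],4),np.round(P[k][1],4),"tri",np.round(tri(a,b),4))
m={k:(v[0]+v[1])/2 for k,v in P.items()}
for a,b in(("fr","br"),("fl","bl"),("fr","fl"),("br","bl")):
    e=m[b]-m[a]; print(a,b,np.linalg.norm(e),np.degrees(np.arctan2(e[1],e[0])))
print("ctr",sum(m.values())/4)
t=tri(S(249,276),D(452,148)); print("tip",onz(*S(249,276),.0115),onz(*D(452,148),.0115),t)
# handle mask box ends: midpoints
bs=onz(s,171.8,254.2,.01);js=onz(s,195.7,273,.01);print("butt",bs,"junc",js)
bd=onz(d,386.1,224.8,.01);jd=onz(d,355.4,229.1,.01);print(bd,jd)
for a,b in((bs,js),(bd,jd)): e=b-a;print(np.linalg.norm(e),np.degrees(np.arctan2(e[1],e[0])))
```

```text
fr [ 0.5794 -0.0855  0.125 ] [ 0.5712 -0.0762  0.125 ] tri [ 0.5725 -0.0841  0.12  ]
br [ 0.7409 -0.0906  0.125 ] [ 0.7314 -0.0795  0.125 ] tri [ 0.7343 -0.0891  0.1192]
bl [0.7502 0.0504 0.125 ] [0.7375 0.0696 0.125 ] tri [0.7416 0.0548 0.1158]
fl [0.588  0.0582 0.125 ] [0.574  0.0663 0.125 ] tri [0.5768 0.0605 0.1188]
fr br 0.16087367691208185 -1.4947284837047303
fl bl 0.1628805845142127 -0.798016886468425
fr fl 0.14322104417791742 87.71275217963027
br bl 0.14524233544679288 86.9366677640745
ctr [ 0.65907553 -0.01092396  0.125     ]
tip [ 0.5918789  -0.21467191  0.0115    ] [ 0.58301454 -0.20659892  0.0115    ] [ 0.58461592 -0.21430123  0.00595075]
butt [ 0.40354501 -0.30448023  0.01      ] junc [ 0.49537196 -0.26008222  0.01      ]
[ 0.40763239 -0.30004477  0.01      ] [ 0.49850047 -0.25707054  0.01      ]
0.1019969236401997 25.803605037205404
0.10051762543771589 25.310867666343196
```

apply_moves(
  commands=[
    [[0.04,-0.012,0.0],0.0,1],
    [[0.09,-0.027,0.005],-0.02,1],
    [[0.14,-0.042,0.01],-0.03,1],
    [[0.19,-0.057,0.015],-0.04,1],
    [[0.24,-0.072,0.02],-0.05,1],
    [[0.285,-0.085,0.025],-0.06,1],
    [[0.32,-0.096,0.03],-0.068,1],
    [[0.336,-0.101,0.03],-0.068,1],
    [[0.336,-0.101,0.03],-0.068,1],
    [[0.336,-0.101,0.03],-0.068,1],
  ],
)

```text
time_s: 1.55
eef_pos: [0.4678, -0.2713, 0.2015]
tcp_rot: [0.0, 0.975, 0.22, -0.0]
force: [0.8, -0.1, -0.2]
grip_width: 0.0854
```

Run:
```python
from rig import bot
from h import *
st=bot.get_state();print(st["eef_pos"],st["tcp_rot"],st["joint_pos"],st["force"])
w=bot.snapshot("wrist");print(w["vfov"],w["cx"],w["cy"],np.round(w["pose"],4).tolist())
cv2.imwrite("pics/w1.png",w["color"])
```

```text
[ 0.46775478 -0.27130628  0.20152802] [ 1.77300951e-04  9.75483342e-01  2.20073179e-01 -1.19933839e-04] [-5.25366161e-01  1.56792827e-01 -6.85112211e-02  1.34542724e+00
 -4.23141463e-04  2.17244749e+00] [ 0.76355683 -0.05656911 -0.15602408]
65.17860024512125 322.1589854134721 238.99751215993447 [[0.4296, -0.8573, -0.2837, 0.5411], [-0.903, -0.4079, -0.1347, -0.2374], [-0.0002, 0.314, -0.9494, 0.3437], [0.0, 0.0, 0.0, 1.0]]
```

View pics/w1.png

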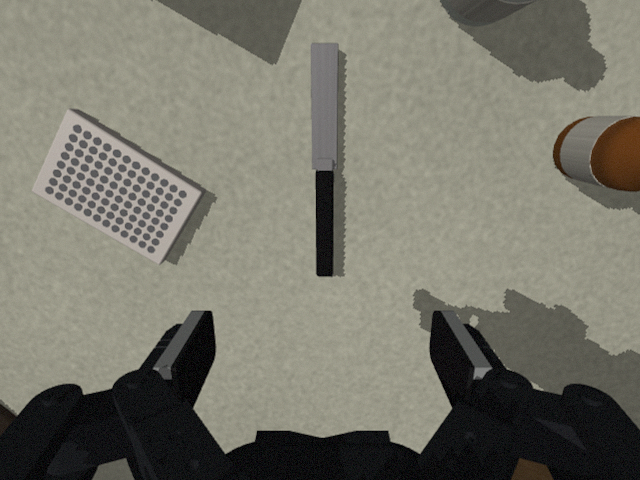

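The wrist view shows the handle at columns 316-333, rows 170-276, and the blade tip at (325,42), both almost aligned with the tool.

Run:
```python
from rig import bot
from h import *
w=bot.snapshot("wrist");st=bot.get_state();t=st["eef_pos"]
c=w["color"][150:290,300:350];m=(c.max(2)<60).astype(np.uint8)
k,l,s,_=cv2.connectedComponentsWithStats(m);j=1+s[1:,4].argmax()
pts=np.argwhere(l==j)[:,::-1]+[300,150];r0,r1=pts[:,1].min(),pts[:,1].max()
mid=lambda r:pts[abs(pts[:,1]-r)<=2][:,0].mean()
print("rows",r0,r1,mid(r0+6),mid(r1-6))
B=onz(w,mid(r1-6)+.5,r1+1,.018);J=onz(w,mid(r0+6)+.5,r0,.02);T=onz(w,325,42.5,.0115)
e=T-B;print("butt",B,"junc",J,"tip",T,np.linalg.norm((J-B)[:2]),np.linalg.norm(e[:2]),np.degrees(np.arctan2(e[1],e[0])))
u=e[:2]/np.linalg.norm(e[:2]);g=J[:2]-.03*u;print("grip",g,T[:2]-.13*u)
q=st["tcp_rot"];a=2*np.arctan2(q[2],q[1]);print("tool x yaw",np.degrees(a))
d=g-t[:2];print("shift x,y",d@[np.cos(a),np.sin(a)],d@[np.sin(a),-np.cos(a)],"z",t[2])
```

```text
rows 170 275 324.5 324.5
butt [ 0.41159154 -0.30193613  0.018     ] junc [ 0.50152418 -0.25893103  0.02      ] tip [ 0.59123468 -0.21611387  0.0115    ] 0.09968609747865605 0.19909072838229466 25.535556008029243
grip [ 0.47445464 -0.27186316] [ 0.47393335 -0.27215312]
tool x yaw 25.387127699727415
shift x,y 0.0059894193541806555 0.0032505533277584473 z 0.20159687163103468
```

apply_moves(
  commands=[
    [[0.003,0.0015,0.03],-0.003,1],
    [[0.006,0.003,0.07],-0.003,1],
    [[0.006,0.003,0.11],-0.003,1],
    [[0.006,0.003,0.145],-0.003,1],
    [[0.006,0.003,0.17],-0.003,1],
    [[0.006,0.003,0.185],-0.003,1],
    [[0.006,0.003,0.194],-0.003,1],
    [[0.006,0.003,0.198],-0.003,1],
    [[0.006,0.003,0.198],-0.003,1],
    [[0.006,0.003,0.198],-0.003,0],
  ],
  grip_force=90,
)

```text
time_s: 2.9
eef_pos: [0.4756, -0.271, 0.004]
tcp_rot: [0.0, 0.975, 0.222, 0.0]
force: [-0.3, -1.2, -0.5]
grip_width: 0.07
```

apply_moves(
  commands=[
    [[0,0,0],0,0],
    [[0,0,0],0,0],
    [[0,0,0],0,0],
    [[0,0,0],0,0],
    [[0,0,0],0,0],
    [[0,0,0],0,0],
  ],
  grip_force=110,
)

```text
time_s: 3.65
eef_pos: [0.4754, -0.2709, 0.0038]
tcp_rot: [0.0, 0.975, 0.222, 0.0]
force: [-0.7, 0.2, 5.6]
grip_width: 0.0131
```

apply_moves(
  commands=[
    [[0,0,-0.005],0,0],
    [[0,0,-0.02],0,0],
    [[0,0,-0.05],0,0],
    [[0,0,-0.09],0,0],
    [[0,0,-0.13],0,0],
    [[0,0,-0.16],0,0],
    [[0,0,-0.165],0,0],
    [[0,0,-0.165],0,0],
  ],
)

```text
time_s: 4.65
eef_pos: [0.4751, -0.2707, 0.1681]
tcp_rot: [0.0, 0.975, 0.222, 0.0]
force: [-0.1, 0.2, -0.7]
grip_width: 0.0133
```

Run:
```python
from rig import bot
from h import *
st=bot.get_state();print(st["eef_pos"],st["force"],st["torque"],st["grip_width"])
w=bot.snapshot("wrist");s=bot.snapshot("scene");d=bot.snapshot("side")
u,v=map(int,proj(s,st["eef_pos"]));a=s["color"][v-60:v+60,u-60:u+100]
u,v=map(int,proj(d,st["eef_pos"]));b=d["color"][v-60:v+60,u-100:u+60]
print(proj(s,st["eef_pos"]),proj(d,st["eef_pos"]))
big=np.vstack([cv2.resize(np.hstack([a,b]),(800,300),interpolation=cv2.INTER_CUBIC),cv2.resize(w["color"],(400,300)).repeat(1,0) if 0 else np.hstack([cv2.resize(w["color"],(400,300)),np.zeros((300,400,3),np.uint8)])])
cv2.imwrite("pics/g1.png",np.clip(255*(big/255.)**.6,0,255).astype(np.uint8))
```

```text
[ 0.475067   -0.27069642  0.16811698] [-0.13635897  0.20728607 -0.71575817] [ 0.03866514 -0.01681489 -0.05095423] 0.013329155194044486
(np.float64(181.02775180695306), np.float64(217.10879720001353)) (np.float64(367.25752779368173), np.float64(179.75000706493046))
```

View pics/g1.png

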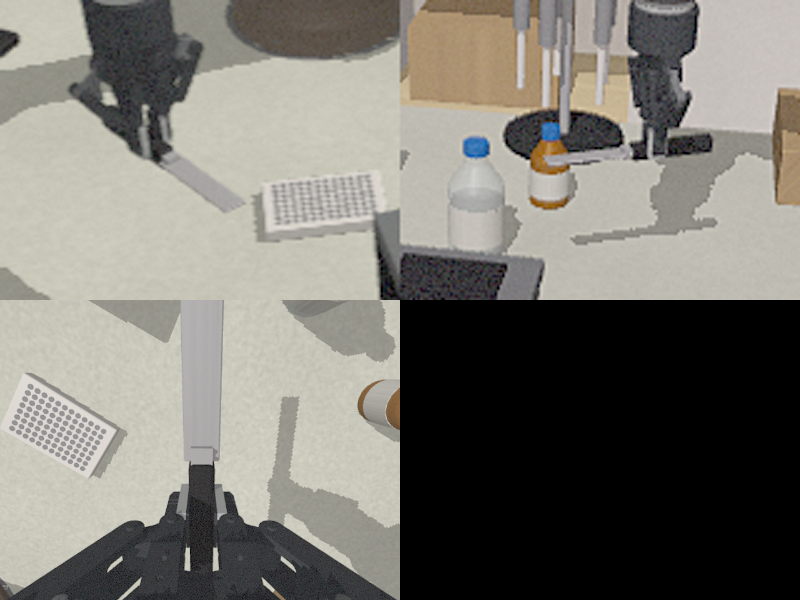

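Spatula is firmly held and looks level. I'll check its tilt and swing it in front of the cycler at height.

apply_moves(
  commands=[
    [[-0.005,-0.012,0],0.02,0],
    [[-0.01,-0.04,0],0.06,0],
    [[-0.005,-0.075,0],0.12,0],
    [[0.0,-0.11,0],0.18,0],
    [[0.01,-0.15,0],0.25,0],
    [[0.02,-0.19,0],0.32,0],
    [[0.03,-0.225,0],0.39,0],
    [[0.04,-0.25,0],0.44,0],
    [[0.046,-0.268,0],0.47,0],
    [[0.048,-0.274,0],0.482,0],
    [[0.048,-0.274,0],0.482,0],
    [[0.048,-0.274,0],0.482,0],
  ],
)

```text
time_s: 6.3
eef_pos: [0.3995, -0.0102, 0.1682]
tcp_rot: [-0.002, 1.0, -0.014, -0.0]
force: [-0.8, -0.1, 0.2]
grip_width: 0.0136
```

Run:
```python
from rig import bot
from h import *
st=bot.get_state();print(st["eef_pos"],st["tcp_rot"],st["joint_pos"],st["force"],st["torque"],st["grip_width"])
w=bot.snapshot("wrist");s=bot.snapshot("scene");d=bot.snapshot("side")
T=st["eef_pos"]+[.13,-.004,.006]
g=lambda im:np.clip(255*(im/255.)**.6,0,255).astype(np.uint8)
def cr(i,w2,h2,k):
    u,v=map(int,proj(i,T)); print("crop origin",u-w2,v-h2); return cv2.resize(i["color"][v-h2:v+h2,u-w2:u+w2],None,fx=k,fy=k,interpolation=cv2.INTER_CUBIC)
cv2.imwrite("pics/w2.png",g(np.hstack([cv2.resize(w["color"],(480,360)),np.vstack([cr(s,40,22,4),cr(d,40,22,4),np.zeros((8,320,3),np.uint8)])])))
```

```text
[ 0.39947109 -0.01017345  0.16815671] [-2.47583333e-03  9.99893611e-01 -1.43746809e-02 -7.16103269e-05] [-0.02912153 -0.10322507 -0.40974266  1.26449496  0.00494902  3.14122103] [-0.78471695 -0.0732858   0.16262153] [ 0.02377498 -0.02617551  0.02167946] 0.013642686762284396
crop origin 254 184
crop origin 298 197
```

View pics/w2.png

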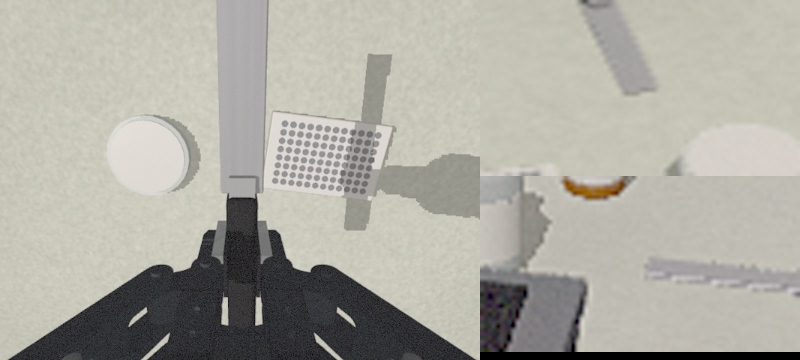

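The blade tip is at scene (294.5,207) and side (339.7,220), within about 1 px of a level spatula. Joint 6 is near its limit at this bearing (yaw must stay ≥ q1), so I'll enter about 20–25 mm right of the lid's middle.

apply_moves(
  commands=[
    [[0,0.006,0],0,0],
    [[0,0.018,0],0,0],
    [[0,0.022,0.015],0,0],
    [[0,0.022,0.035],0,0],
    [[0,0.022,0.055],0,0],
    [[0,0.022,0.072],0,0],
    [[0,0.022,0.08],0,0],
    [[0,0.022,0.082],0,0],
    [[0,0.022,0.082],0,0],
    [[0,0.022,0.082],0,0],
  ],
)

```text
time_s: 7.7
eef_pos: [0.3995, -0.0312, 0.0867]
tcp_rot: [-0.003, 1.0, -0.013, 0.001]
force: [-0.1, 0.2, -0.1]
grip_width: 0.0131
```

Run:
```python
from rig import bot
from h import *
st=bot.get_state();q=st["tcp_rot"];print(st["eef_pos"],np.degrees(2*np.arctan2(q[2],q[1])),st["joint_pos"],st["force"],st["torque"],st["grip_width"])
s=bot.snapshot("scene");d=bot.snapshot("side")
a=2*np.arctan2(q[2],q[1]);T=st["eef_pos"]+[.13*np.cos(a),.13*np.sin(a),.0062];print("tip pred",T)
for i in(s,d):print(proj(i,T))
g=lambda im:np.clip(255*(im/255.)**.5,0,255).astype(np.uint8)
A=cv2.resize(s["color"][200:300,240:370],(520,400),interpolation=cv2.INTER_CUBIC)
B=cv2.resize(d["color"][195:290,235:405],(680,380),interpolation=cv2.INTER_CUBIC)
cv2.imwrite("pics/p1.png",g(B)); cv2.imwrite("pics/p2.png",g(A))
```

```text
[ 0.39949057 -0.03116279  0.08673745] -1.53385917397398 [-0.08161433 -0.06607981 -0.55880951  1.07725497  0.00510631  3.08675129] [-0.13189381  0.24922171 -0.0918388 ] [-0.01693281  0.03100633  0.06998371] 0.013141776205889919
tip pred [ 0.52944398 -0.03464259  0.09293745]
(np.float64(286.73602952496026), np.float64(235.95619840234758))
(np.float64(338.07633339477536), np.float64(243.33402538644202))
```

View pics/p1.png

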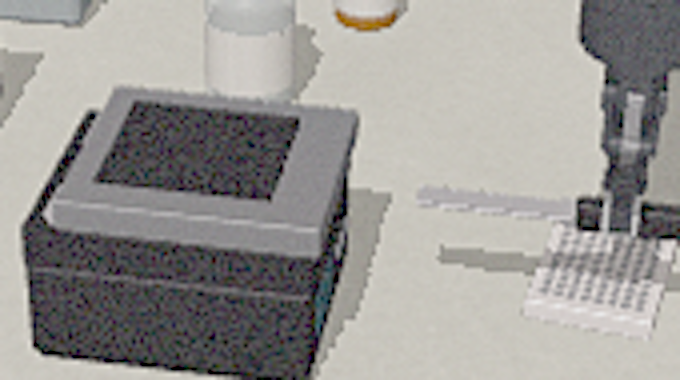

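Level: tip at side px (339,243) against a predicted (338,243), height ≈ 93 mm, in mid-gap. Sliding in.

apply_moves(
  commands=[
    [[0.006,0,0.001],0,0],
    [[0.016,0,0.001],0,0],
    [[0.027,0,0.001],0,0],
    [[0.038,0,0.001],0,0],
    [[0.048,0,0.001],0,0],
    [[0.058,0,0.001],0,0],
    [[0.067,0,0.001],0,0],
    [[0.075,0,0.001],0,0],
    [[0.079,0,0.001],0,0],
    [[0.08,0,0.001],0,0],
    [[0.08,0,0.001],0,0],
  ],
)

```text
time_s: 9.18
eef_pos: [0.4788, -0.0333, 0.0851]
tcp_rot: [-0.003, 1.0, -0.013, -0.0]
force: [-0.2, -0.4, -1.0]
grip_width: 0.0129
```

Run:
```python
from rig import bot
from h import *
st=bot.get_state();q=st["tcp_rot"];print(st["eef_pos"],np.degrees(2*np.arctan2(q[2],q[1])),st["joint_pos"],st["force"],st["torque"],st["grip_width"])
s=bot.snapshot("scene");d=bot.snapshot("side")
g=lambda im:np.clip(255*(im/255.)**.5,0,255).astype(np.uint8)
A=cv2.resize(s["color"][200:320,240:370],(390,360),interpolation=cv2.INTER_CUBIC)
B=cv2.resize(d["color"][195:290,235:365],(410,300),interpolation=cv2.INTER_CUBIC)
cv2.imwrite("pics/i1.png",g(np.hstack([A,np.vstack([B,np.zeros((60,410,3),np.uint8)])])))
```

```text
[ 0.47878851 -0.03325208  0.08514129] -1.5356956138034823 [-0.07248072  0.08491398 -0.40974961  1.07663384  0.00510251  3.0959136 ] [-0.17093294 -0.3943437  -0.97207894] [-0.02982313  0.0113377  -0.00866663] 0.012916995614543734
```

View pics/i1.png

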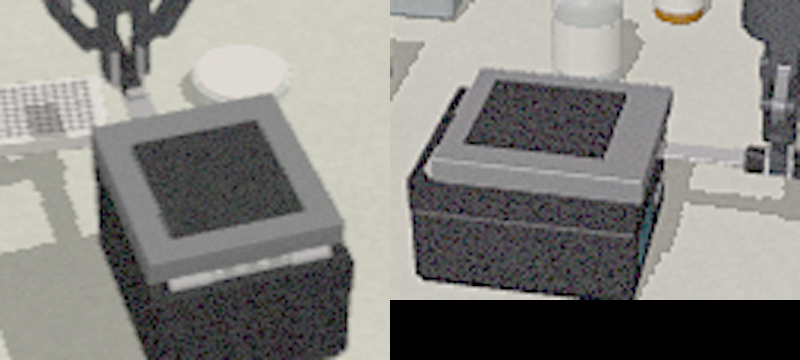

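Blade is in the gap with no contact force. Lifting along the lid's arc, first to about 20°.

apply_moves(
  commands=[
    [[0,0,-0.003],0,0],
    [[0,0,-0.006],0,0],
    [[0,0,-0.01],0,0],
    [[0.0005,0,-0.015],0,0],
    [[0.001,0,-0.021],0,0],
    [[0.002,0,-0.028],0,0],
    [[0.0035,0,-0.036],0,0],
    [[0.0055,0,-0.043],0,0],
    [[0.0075,0,-0.05],0,0],
    [[0.008,0,-0.052],0,0],
    [[0.008,0,-0.052],0,0],
  ],
  grip_force=120,
)

```text
time_s: 10.65
eef_pos: [0.4872, -0.0337, 0.1373]
tcp_rot: [-0.003, 1.0, -0.013, 0.0]
force: [-0.5, -1.0, -1.7]
grip_width: 0.013
```

Run:
```python
from rig import bot
from h import *
st=bot.get_state();q=st["tcp_rot"];print(st["eef_pos"],np.degrees(2*np.arctan2(q[2],q[1])),st["joint_pos"],st["force"],st["torque"],st["grip_width"])
s=bot.snapshot("scene");d=bot.snapshot("side")
a=2*np.arctan2(q[2],q[1]);T=st["eef_pos"]+[.13*np.cos(a),.13*np.sin(a),.0062];print("tip pred",T)
J=st["eef_pos"]+[.03*np.cos(a),.03*np.sin(a),.0062]
for i in(s,d):print(proj(i,T),proj(i,J))
g=lambda im:np.clip(255*(im/255.)**.5,0,255).astype(np.uint8)
A=cv2.resize(s["color"][180:280,240:370],(390,300),interpolation=cv2.INTER_CUBIC)
B=cv2.resize(d["color"][180:280,235:365],(390,300),interpolation=cv2.INTER_CUBIC)
cv2.imwrite("pics/l1.png",g(np.hstack([A,B])))
```

```text
[ 0.48723861 -0.03374336  0.13729472] -1.5341542695645678 [-0.07225782  0.07416474 -0.30367554  1.19274038  0.00514678  3.09611143] [-0.50047294 -1.02206417 -1.70200538] [0.02723518 0.33291805 0.05123992] 0.012975721737114943
tip pred [ 0.61719201 -0.03722383  0.14349472]
(np.float64(296.2373871173828), np.float64(241.08288932325047)) (np.float64(284.6407243090156), np.float64(216.25534092863538))
(np.float64(304.3994622853813), np.float64(222.53121896545468)) (np.float64(343.77022233503305), np.float64(226.61178585082365))
```

View pics/l1.png

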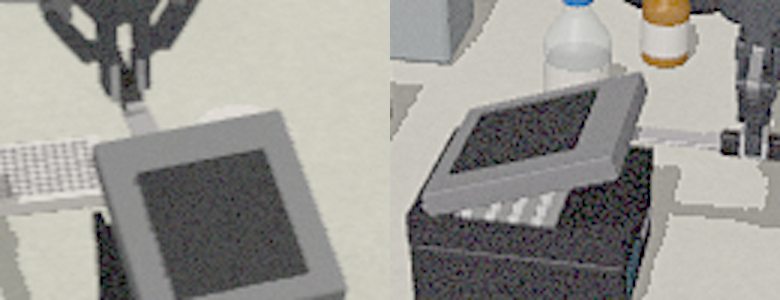

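The lid is riding on the blade at about 20° (side view: lid front edge at (630,75-170), blade level underneath). Continuing along the arc.

apply_moves(
  commands=[
    [[0.001,0,-0.003],0,0],
    [[0.003,0,-0.0075],0,0],
    [[0.006,0,-0.0135],0,0],
    [[0.0096,0,-0.0205],0,0],
    [[0.0135,0,-0.027],0,0],
    [[0.0175,0,-0.0328],0,0],
    [[0.0215,0,-0.0378],0,0],
    [[0.0255,0,-0.0423],0,0],
    [[0.0285,0,-0.0455],0,0],
    [[0.03,0,-0.047],0,0],
    [[0.03,0,-0.047],0,0],
    [[0.03,0,-0.047],0,0],
  ],
)

```text
time_s: 12.25
eef_pos: [0.5168, -0.0348, 0.184]
tcp_rot: [-0.003, 1.0, -0.013, -0.0]
force: [-2.0, 0.1, -0.8]
grip_width: 0.0126
```

Run:
```python
from rig import bot
from h import *
st=bot.get_state();q=st["tcp_rot"];print(st["eef_pos"],np.degrees(2*np.arctan2(q[2],q[1])),st["joint_pos"],st["force"],st["torque"],st["grip_width"])
s=bot.snapshot("scene");d=bot.snapshot("side")
a=2*np.arctan2(q[2],q[1]);T=st["eef_pos"]+[.13*np.cos(a),.13*np.sin(a),.0062];print("tip pred",T)
J=st["eef_pos"]+[.03*np.cos(a),.03*np.sin(a),.0062]
for i in(s,d):print(proj(i,T),proj(i,J))
g=lambda im:np.clip(255*(im/255.)**.5,0,255).astype(np.uint8)
A=cv2.resize(s["color"][150:290,250:350],(400,560),interpolation=cv2.INTER_CUBIC)
B=cv2.resize(d["color"][150:290,260:360],(400,560),interpolation=cv2.INTER_CUBIC)
cv2.imwrite("pics/l2.png",g(np.hstack([A,B])))
```

```text
[ 0.51680941 -0.03483549  0.18404357] -1.542558422711106 [-0.07016827  0.11682273 -0.1530696   1.30140308  0.00502236  3.09834585] [-1.98129676  0.14807345 -0.84548872] [0.06087658 0.49454933 0.08413042] 0.01255897780770293
tip pred [ 0.64676229 -0.03833503  0.19024357]
(np.float64(299.41087154656657), np.float64(232.3410169250166)) (np.float64(287.2258664119855), np.float64(207.06529512763908))
(np.float64(292.783238511254), np.float64(204.82630331847153)) (np.float64(332.70277432710606), np.float64(208.78353160032435))
```

View pics/l2.png

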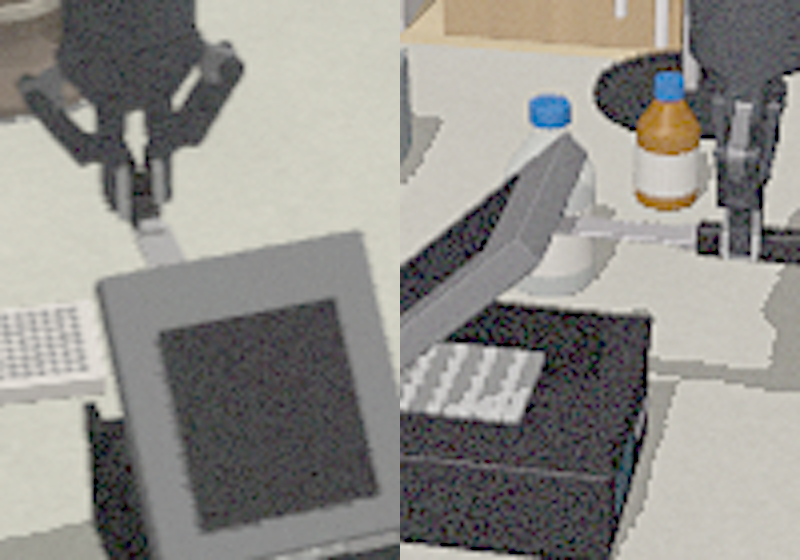

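Run:
```python
from rig import bot
from h import *
s=bot.snapshot("scene");d=bot.snapshot("side");o=.4
S0=lambda u,v:(s,160+u/4-o,225+v/4-o); D0=lambda u,v:(d,235+u/5-o,205+v/5-o)
S1=lambda u,v:(s,250+u/4-o,150+v/4-o); D1=lambda u,v:(d,260+(u-400)/4-o,150+v/4-o)
c0={"fr":tri(S0(446,68),D0(447,90)),"fl":tri(S0(685,27),D0(400,237)),"br":tri(S0(520,250),D0(147,60)),"bl":tri(S0(775,203),D0(60,208))}
c1={"fr":tri(S1(98,283),D1(578,137)),"fl":tri(S1(360,235),D1(515,240))}
for k in c0: print(k,np.round(c0[k],4), np.round(c1[k],4) if k in c1 else "")
from scipy.optimize import brentq
for k in c1:
    e=c1[k]-c0[k]; print(k,np.round(e,4))
    fz=lambda t:165*np.sin(t)+25*np.cos(t)-25-e[2]*1e3
    fx=lambda t:165*(1-np.cos(t))+25*np.sin(t)-e[0]*1e3
    print("angle from dz,dx",*[np.degrees(brentq(f,0,1.2)) for f in(fz,fx)])
st=bot.get_state();print(st["eef_pos"],st["force"],st["torque"],st["joint_vel"])
```

```text
fr [ 0.5732 -0.0848  0.1212] [ 0.6284 -0.0898  0.2238]
fl [0.5774 0.0598 0.12  ] [0.6387 0.057  0.2273]
br [ 0.735  -0.0897  0.1205] 
bl [0.7421 0.0541 0.117 ] 
fr [ 0.0552 -0.005   0.1026]
angle from dz,dx 41.250913642414936 40.23356311548929
fl [ 0.0613 -0.0027  0.1073]
angle from dz,dx 43.83065285902957 42.97976895437945
[ 0.51683901 -0.03479656  0.18408728] [-1.41445241  0.11648795 -1.54603988] [0.06748344 0.51898434 0.01207473] [-5.46679126e-04 -1.65914015e-03  4.16069278e-04 -2.47828408e-04
  1.26034813e-05 -8.89544233e-04]
```

Run:
```python
from rig import bot
from h import *
d=bot.snapshot("side")
old=dict(d);old["color"]=cv2.imread("pics/side0.png")
def onplane(i,u,v,p,n):
    o,r=ray(i,u,v); return o+r*((p-o)@n)/(r@n)
for nm,i,(x0,y0,x1,y1) in(("closed",old,(240,210,330,270)),("open",d,(225,170,312,262))):
    c=cv2.cvtColor(i["color"],cv2.COLOR_BGR2GRAY)[y0:y1,x0:x1]
    c=np.clip(255*(c/255.)**.5,0,255).astype(np.uint8)
    L=cv2.createLineSegmentDetector().detect(c)[0][:,0]
    for yaw in(-2,):
        y=np.radians(yaw);n=np.array([-np.sin(y),np.cos(y),0]);ax=np.array([np.cos(y),np.sin(y),0])
        p=np.array([.659,-.012,0])+.075*n
        for a,b,e,f in L:
            if np.hypot(a-e,b-f)<18: continue
            P=onplane(i,a+x0,b+y0,p,n);Q=onplane(i,e+x0,f+y0,p,n)
            if P@ax>Q@ax:P,Q=Q,P
            r=Q-P; print(nm,np.round([a+x0,b+y0,e+x0,f+y0],1),"own x,z:",np.round([P@ax-p@ax,P[2],Q@ax-p@ax,Q[2]],3),"ang",np.round(-np.degrees(np.arctan2(r[2],r@ax)),1))
```

```text
closed [240.3 250.5 256.5 221.1] own x,z: [0.052 0.193 0.097 0.105] ang 62.7
closed [323.9 225.4 320.1 255.9] own x,z: [-0.107  0.2   -0.1    0.117] ang 85.1
closed [255.1 231.6 245.2 247.4] own x,z: [0.056 0.164 0.084 0.116] ang 60.3
closed [310.1 224.2 302.2 245.3] own x,z: [-0.075  0.2   -0.057  0.141] ang 72.8
closed [300.7 244.8 258.2 240.2] own x,z: [-0.053  0.141  0.05   0.141] ang 0.5
closed [314.1 258.  320.4 233.1] own x,z: [-0.099  0.179 -0.086  0.109] ang 79.1
closed [258.1 238.8 267.8 219.9] own x,z: [0.024 0.199 0.05  0.145] ang 64.7
closed [248.  251.7 312.1 259.1] own x,z: [-0.081  0.105  0.077  0.105] ang 0.1
closed [264.1 217.8 323.  223.1] own x,z: [-0.105  0.206  0.033  0.204] ang 1.1
closed [310.6 268.1 280.6 265. ] own x,z: [-0.078  0.078 -0.003  0.077] ang 1.0
closed [311.8 251.  249.4 244. ] own x,z: [-0.08   0.128  0.072  0.127] ang 0.3
closed [249.3 246.1 311.9 253.2] own x,z: [-0.08   0.122  0.073  0.121] ang 0.3
open [294.3 237.2 268.2 235.1] own x,z: [-0.038  0.16   0.025  0.158] ang 2.1
open [232.9 191.9 234.9 218.2] own x,z: [0.103 0.262 0.104 0.194] ang 89.6
open [283.1 224.8 310.8 227.5] own x,z: [-0.077  0.191 -0.012  0.19 ] ang 0.8
open [256.2 218.9 299.7 183.3] own x,z: [-0.051  0.299  0.052  0.198] ang 44.4
open [239.1 251.2 257.4 219. ] own x,z: [0.049 0.198 0.1   0.103] ang 62.1
open [255.8 251.8 288.2 255.2] own x,z: [-0.023  0.108  0.058  0.107] ang 1.0
open [289.7 193.9 280.5 211.8] own x,z: [-0.028  0.271 -0.006  0.224] ang 65.2
open [287.4 207.2 245.4 240. ] own x,z: [-0.023  0.237  0.082  0.137] ang 43.9
open [254.4 201.6 235.6 200. ] own x,z: [0.054 0.243 0.098 0.242] ang 1.0
open [253.3 198.1 254.  170.5] own x,z: [0.051 0.319 0.056 0.251] ang 85.5
open [249.5 173.4 225.6 171.5] own x,z: [0.062 0.311 0.117 0.31 ] ang 0.9
open [225.6 174.3 249.4 176.2] own x,z: [0.062 0.304 0.117 0.304] ang 0.8
```

The side view's lid edge fits give 43.9° and 44.4° (shut control reads 0.1-0.3°). I'll nudge up about 1°.

apply_moves(
  commands=[
    [[0.0008,0,-0.0008],0,0],
    [[0.0018,0,-0.0018],0,0],
    [[0.0018,0,-0.0018],0,0],
    [[0.0018,0,-0.0018],0,0],
    [[0.0018,0,-0.0018],0,0],
    [[0.0018,0,-0.0018],0,0],
    [[0.0018,0,-0.0018],0,0],
    [[0.0018,0,-0.0018],0,0],
  ],
)

```text
time_s: 13.5
eef_pos: [0.5187, -0.0348, 0.186]
tcp_rot: [-0.003, 1.0, -0.013, 0.0]
force: [-1.6, 0.4, -0.8]
grip_width: 0.0129
```

```bash
cat > chk.py <<'E'
from rig import bot
from h import *
def meas():
    i=bot.snapshot("side");x0,y0,x1,y1=225,170,312,262
    c=cv2.cvtColor(i["color"],cv2.COLOR_BGR2GRAY)[y0:y1,x0:x1]
    c=np.clip(255*(c/255.)**.5,0,255).astype(np.uint8)
    y=np.radians(-2);n=np.array([-np.sin(y),np.cos(y),0]);ax=np.array([np.cos(y),np.sin(y),0]);p=np.array([.659,-.012,0])+.075*n
    out=[]
    for a,b,e,f in cv2.createLineSegmentDetector().detect(c)[0][:,0]:
        if np.hypot(a-e,b-f)<25: continue
        P,Q=[(lambda o,r:o+r*((p-o)@n)/(r@n))(*ray(i,u+x0,v+y0)) for u,v in((a,b),(e,f))]
        r=Q-P;t=-np.degrees(np.arctan(r[2]/(r@ax)))
        if 35<t<55: out.append((round(t,1),int(np.hypot(a-e,b-f)),np.round([a+x0,b+y0,e+x0,f+y0],1).tolist()))
    return i,out
i,o=meas()
for k in o:print(k)
for _ in range(4):print(meas()[1])
st=bot.get_state();q=st["tcp_rot"];print(st["time_s"],st["eef_pos"],st["force"],st["torque"],st["grip_width"],np.abs(st["joint_vel"]).max(),st["joint_pos"])
s=bot.snapshot("scene")
g=lambda im:np.clip(255*(im/255.)**.5,0,255).astype(np.uint8)
cv2.imwrite("pics/fin.png",g(np.hstack([cv2.resize(s["color"][140:300,230:360],(390,480)),cv2.resize(i["color"][150:290,225:345],(410,480))])))
E
python3 chk.py
```

```text
(np.float64(45.4), 55, [256.20001220703125, 218.8000030517578, 298.79998779296875, 182.39999389648438])
(np.float64(45.9), 36, [273.20001220703125, 216.6999969482422, 245.60000610351562, 240.3000030517578])
[(np.float64(45.7), 32, [273.79998779296875, 203.89999389648438, 298.70001220703125, 182.3000030517578]), (np.float64(45.4), 52, [285.6000061035156, 206.60000610351562, 245.39999389648438, 240.10000610351562])]
[(np.float64(45.4), 55, [256.20001220703125, 218.8000030517578, 298.70001220703125, 182.39999389648438])]
[(np.float64(45.6), 55, [256.20001220703125, 218.8000030517578, 298.70001220703125, 182.39999389648438]), (np.float64(45.1), 52, [285.70001220703125, 206.6999969482422, 245.3000030517578, 240.0])]
[(np.float64(45.1), 39, [257.3999938964844, 217.5, 287.8999938964844, 191.8000030517578]), (np.float64(45.0), 34, [283.0, 208.89999389648438, 256.0, 231.0])]
13.75 [ 0.51872845 -0.03482645  0.18595431] [-2.19025525 -0.03110025 -1.16292247] [0.07590986 0.57003068 0.06343638] 0.012942318041059367 0.0013089870013548149 [-0.06996065  0.11993055 -0.14534863  1.30583733  0.00514294  3.09843133]
```

View pics/fin.png

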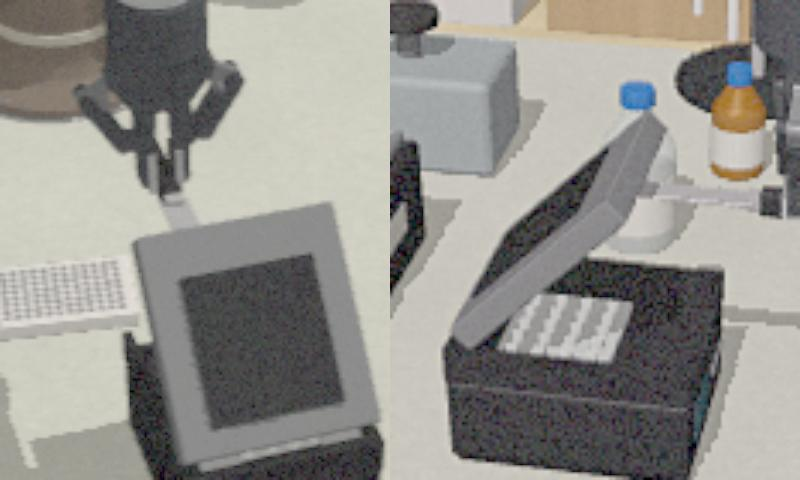

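The picture shows the lid at about 45° on the level blade, nothing else in contact. I'll hold for a second to check for creep before handing in.

apply_moves(
  commands=[
    [[0,0,0],0,0],
    [[0,0,0],0,0],
    [[0,0,0],0,0],
    [[0,0,0],0,0],
    [[0,0,0],0,0],
    [[0,0,0],0,0],
    [[0,0,0],0,0],
    [[0,0,0],0,0],
    [[0,0,0],0,0],
    [[0,0,0],0,0],
  ],
)

```text
time_s: 15.05
eef_pos: [0.5187, -0.0348, 0.186]
tcp_rot: [-0.003, 1.0, -0.013, 0.0]
force: [-2.7, -0.1, -1.4]
grip_width: 0.0129
```

```bash
python3 chk.py
```

```text
(np.float64(45.4), 48, [262.20001220703125, 213.6999969482422, 298.79998779296875, 182.39999389648438])
(np.float64(45.3), 33, [284.79998779296875, 207.1999969482422, 259.0, 228.6999969482422])
[(np.float64(45.4), 39, [257.5, 217.60000610351562, 287.79998779296875, 191.6999969482422]), (np.float64(45.7), 42, [278.0, 212.8000030517578, 245.5, 240.3000030517578])]
[(np.float64(45.5), 55, [256.20001220703125, 218.8000030517578, 298.70001220703125, 182.39999389648438]), (np.float64(46.0), 40, [276.6000061035156, 213.8000030517578, 245.60000610351562, 240.39999389648438])]
[(np.float64(45.5), 55, [256.20001220703125, 218.8000030517578, 298.70001220703125, 182.39999389648438]), (np.float64(45.5), 51, [285.6000061035156, 206.60000610351562, 246.10000610351562, 239.6999969482422])]
[(np.float64(45.4), 48, [261.6000061035156, 214.10000610351562, 298.79998779296875, 182.39999389648438]), (np.float64(45.0), 26, [280.8999938964844, 210.6999969482422, 260.70001220703125, 227.3000030517578])]
15.3 [ 0.51876132 -0.0348419   0.18599099] [-1.49922468 -0.22031132 -1.54800727] [0.00861854 0.52088528 0.08480175] 0.013071093465008902 0.0017762975052625898 [-0.06998847  0.11989757 -0.14530584  1.30580467  0.00514749  3.09841364]
```

No creep: 45.4° raw, about 45.1° after taking off the shut-lid bias.

```bash
python3 -c "
from rig import bot
print(bot.close_job())"
```

```text
the job is handed in; nothing more can be done
None
```

The lid is held at about 45° on the spatula blade, with the spatula still in the gripper, and the job is handed in at about 15 s. I gripped the spatula by its black handle, slid the blade about 35 mm into the gap, and lifted along the lid's arc. I entered about 25 mm right of centre because the last joint was near its limit.

**Last checks:**
- **Lid angle:** edge fits in the side view read 45.0–46.0°, mostly 45.4–45.5°. The same fit on the shut lid read 0.1–0.3°, so the true angle is about 45.1°. It did not drift over a hold of more than a second.
- **Contact:** the pictures show only the blade under the lid and nothing else touching it or the spatula. Measured forces were about 2–3 N.
- **Bystanders:** nothing near the cycler looked moved in the final crops. I took no full-bench picture at the end.

**Disagreements:**
- **Angle by corners:** a rougher estimate from triangulated lid corners, before a final nudge of about 1° up, gave 40–44° against 43.9–44.4° from the edge fits. I trusted the edge fits because of their shut-lid check. The corners also put the shut lid's top 4–8 mm too low.
- **Grip width:** it read 13 mm on the 16 mm handle, but the spatula stayed firm and level.

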